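Centre the sample cup on the scale pan and weigh it

TASK

The clear cup of pink-capped tubes stands off-centre, overhanging the edge of the small round pan of the bench scale. Nudge it gently with the fingertips, without gripping, lifting or tipping it and without leaning on the pan, until its foot stands inside the ring printed on the pan, and let go of it; then press the green key on the scale fully down and release it, with the cup still standing in the ring. Leave the vial, the saline ampoule and the needle carton where they are.

Things in the scene. Friction and masses are not known exactly. Their poses are not given: they have to be found in the camera images.
- cup: Clear cup with three pink-capped tubes, loose, 36 to 90 g. Origin: centre of its underside; z up. Foot radius 19 mm; wall radius 20 mm near the foot, 24 mm at the rim, 54 mm up; caps reach 66 mm. Slides if pushed within 15 mm of its foot, tends to tip if pushed higher. Stops when a slow finger stops; may slip sideways off it.
- pan_centre (a point): Centre of the top face of the scale's weighing pan: a level, fixed aluminium disc of 34 mm radius, standing on a stem, with its top face 51 mm above the desk and 19 mm above the scale's housing. A thin black ring is printed round this point, 26 mm inner radius. The cup starts 18 to 25 mm off centre, in any direction.
- weigh_key_top (a point): Centre of the top of the green round push key (12 mm radius) on the scale's control panel, about 112 mm from the pan's centre, key released; moves with the key.
- weigh_key (a joint): Travel of the green key in m: 0 released, 0.005 fully down. Pressed straight down; sprung, 3 N when fully down, and comes back by itself.
- scale: Fixed white bench scale, 130 x 220 mm, housing top 32 mm above the desk. Origin at the centre of its underside; its y axis runs along the long side (x away from the robot), with the pan 50 mm to +y and 18 mm to +x of the origin and the grey panel with key and display on the -y side (display bezel 36 mm above the desk).
- vial: Bystander: small glass vial with blue cap, 18 mm wide, 39 mm high, standing loose in front of the scale (robot side). Origin at the centre of its underside.
- ampoule: Bystander: soft plastic saline ampoule, 18 x 21 mm, 61 mm high, standing loose in front of the scale (robot side). Origin at the centre of its underside.
- carton: Bystander: orange and white open carton of needles, 70 x 100 x 109 mm, loose on the desk on the other side from the scale. Origin at the centre of its underside.
Not all that is in view belongs to the job. There is more than one size of the cup; the job needs the smaller.

How it is judged:
By the outcome, as a careful person would: the job done as asked, in the order asked, and still so for the second after the job is handed in, with the robot touching nothing.
It also fails if it takes over 54 s, if anything falls off the work surface, if the arm or the gripper's body presses on something with over 40 N, if the wrist force passes 120 N, or if a joint passes its speed limit or range.

ROBOT

A 6-joint arm with a two-finger parallel gripper is mounted at the origin on the work surface; the furniture and walls round the work are solid. World frame = base frame: x ahead of the robot, y to its left, z up, the work surface at z = 0. Lengths are in m, angles in degrees, forces in N, time in s.
With the tool pointing down it reaches from about 0.4 to 0.825 m from the base axis. Payload 7 kg.
Tool frame: the origin (TCP) lies midway between the tips of the shut fingers; the grasp point (between the pads) lies 19 mm behind it; z points along the fingers, y is the line along which they close (so a half turn about z gives the same grasp; the last joint's range is limited). The gripper opens to 88 mm and grips with 3 to 60 N. Pads are 19 mm wide; open, the fingers measure 130 mm over their backs; the gripper's body (78 mm by 193 mm) begins 47 mm behind the grasp point.
Start: joints at [83.142, 20.546, 0.682, 0, -70.136, -16.507], TCP at [0.268, 0.62, 0.227] pointing down, gripper open.
Joint ranges: [-176.03, 176.03], [-82.01, 121.73], [-58.28, 71.71], [-173.87, 95.51], [-174.79, -0.11], [-173.66, 173.66]. Speed limits (degrees/s): [136.94, 136.94, 172.46, 180, 180, 180].

INTERFACE

Orientations are given as [roll, pitch, yaw] about the fixed x, y, z axes, in that order (R = Rz(yaw) Ry(pitch) Rx(roll)).
In Python, from plant import r gives the robot as it stands. The module is installed in compiled form; this text tells all that it offers.
- The arm moves only by the tool play_rows, never from a script. Its argument "rows" is a list of rows, each an object with "slide": the shift along the tool's x, y, z as a fraction of full scale, a list of three; "delta_rot": the turn, a rotation vector about the tool's x, y, z as a fraction of full scale, a list of three; "fingers": the opening, from -1 (shut) to 1 (fully open). In form: [{"slide": [x, y, z], "delta_rot": [rx, ry, rz], "fingers": fingers}, ...]. A call has 1 to 8 rows; each row shifts and turns the commanded pose from where the row before left it, along the tool's axes as they then stand; what a row does not reach is not made up. Full scale, the value 1, is 0.15 m for a shift and 0.08 rad for a turn. A row lasts 1/8 s, in which the tool goes at most 62.5 mm and 10.7 degrees, less where a joint would pass 70% of its speed; a pose out of reach is approached as far as the arm can. A call with a number of a shift or a turn outside -1 to 1 is refused whole. A call with a gripper value outside its range is refused whole. The fingers move at their own pace and stop on an object; "squeeze" is the grip in N (left out, the last holds). Time passes only in rows, so rows that do not move let the fingers close. It gives the time, the measured TCP pose, the force, the opening and the grip force at its end, in the units of the state.
- r.get_state(): the state, without advancing time (a new reading comes with each control period).
- r.capture(name): name is "scene" or "side" or "wrist"; returns a dict with "image" (420x560x3 uint8, blue, green, red), "fx", "fy", "cx", "cy" (pixels), "R" (3x3) and "t" (3): a world point X has camera coordinates R X + t; the wrist camera has in their place "T_tool_cam" (4x4, takes a point from camera to tool coordinates, whose origin is the TCP and whose axes are the flange's). Camera axes: x right, y down, z forward; pixel columns grow to the right and rows downward; lengths in m; the calibration is good to about 2 mm. The wrist camera is an equidistant fisheye: a pixel r from the principal point sees the ray r / f radians off the axis. A picture is of the moment at which its call begins: read the wrist's pose just before it. There is no depth.
- r.close_job(): hands the job in; it is judged then, once.
The state is a dict: "time_s": time; "joints": joint angles; "qd": joint speeds; "joint_torque": joint torques, N m; "tcp_pos": TCP position; "eef_rot": TCP orientation; "contact_force": force on the tool from outside, world axes, zero at the start; "moment": the same for the moment, N m; "gripper_width": finger opening in m; "gripper_force": force on a finger pad.
Only numpy, scipy, OpenCV 4.12 (cv2) and the standard library are available. Lean on these libraries where they do the work, as an engineer would, in place of code of your own. Each camera call takes 0.05 s, during which the arm holds its last target. There are 200 camera calls.

## Working session

There is one attempt and no reset: what is moved stays moved. The work goes in short steps, Python scripts to look and compute and a tool call to move; the robot and the scene stay as the last step left them, time stands still between calls to the robot, and variables do not carry over. Pictures are saved under pics/ and viewed, at most 10 in all, crops included, and the job is handed in when it is done.

Besides the shell and the picture viewer there is one more tool, called after "Emit:" by a JSON object that holds its "method" and its "body". play_rows: Moves the arm, as the interface text tells. Shift numbers are shares of 0.15 m and turn numbers shares of 0.08 rad, none past 1 either way. Its arguments: {"type":"object","properties":{"rows":{"type":"array"},"squeeze":{"type":"number"}},"required":["rows"]}

```bash
mkdir -p pics; cat > h.py <<'E'
import numpy as np, cv2, pickle
from plant import r
def snap(n,tag):
    s=r.get_state(); c=r.capture(n); cv2.imwrite(f'pics/{tag}.png',c['image']); pickle.dump((s,c),open(f'pics/{tag}.pkl','wb')); return s,c
def ray(c,u,v):
    R=np.array(c['R']);t=np.array(c['t']);d=R.T@np.array([(u-c['cx'])/c['fx'],(v-c['cy'])/c['fy'],1]);return -R.T@t,d
def atz(c,u,v,z):
    o,d=ray(c,u,v);return o+d*(z-o[2])/d[2]
def proj(c,X):
    p=np.array(c['R'])@np.array(X)+np.array(c['t']);return c['fx']*p[0]/p[2]+c['cx'],c['fy']*p[1]/p[2]+c['cy']
def load(tag): return pickle.load(open(f'pics/{tag}.pkl','rb'))
E
python3 - <<'E'
from h import *
s,c=snap('scene','s0');_,d=snap('side','d0')
print(s['time_s'],s['tcp_pos'],s['eef_rot'],s['gripper_width'])
for q in(c,d):print(q['fx'],q['cx'],q['cy'],-np.array(q['R']).T@q['t'])
cv2.imwrite('pics/both.png',cv2.resize(np.hstack([c['image'],d['image']]),(800,300)))
E
```

```text
0.0 [0.26754505 0.6191903  0.22564706] [ 1.79907766e+02 -8.64171506e-03 -2.33710339e+01] 0.08715533803388512
482.8695653444101 273.0325749887659 214.65099595379448 [-0.1268646  -1.07686375  0.94314376]
477.60137618034287 278.1706945594524 207.13489986095578 [-0.21074449 -0.80447024  0.73603464]
```

View pics/s0.png

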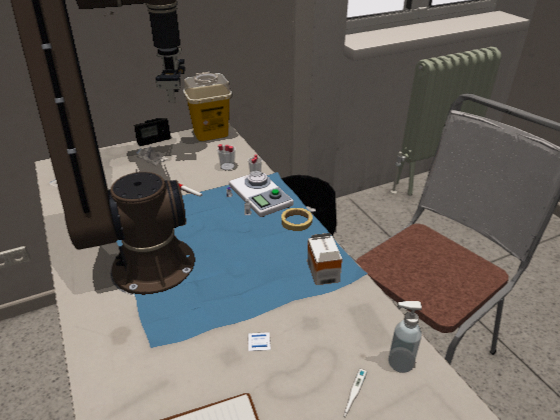

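View pics/d0.png

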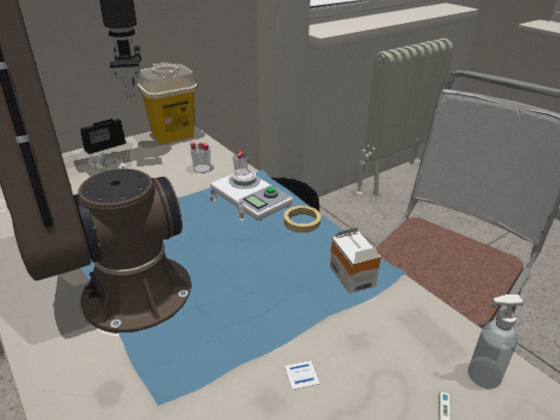

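The scale is at (262,190) in scene and (250,192) in side. The two candidates for the cup are a larger red-capped cup on the desk at (227,156) scene / (201,156) side, and a smaller one on the pan at (255,166) / (241,162). The cup on the pan fits the description, so I'll check it in a close crop.

```bash
python3 - <<'E'
from h import *
s,c=load('s0');_,d=load('d0')
a=cv2.resize(c['image'][135:225,210:300],(400,400),interpolation=cv2.INTER_CUBIC)
b=cv2.resize(d['image'][140:230,200:300],(400,360),interpolation=cv2.INTER_CUBIC)
b=cv2.copyMakeBorder(b,0,40,0,0,cv2.BORDER_CONSTANT)
cv2.imwrite('pics/c0.png',np.hstack([a,b]))
E
```

```text
(no output)
```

View pics/c0.png

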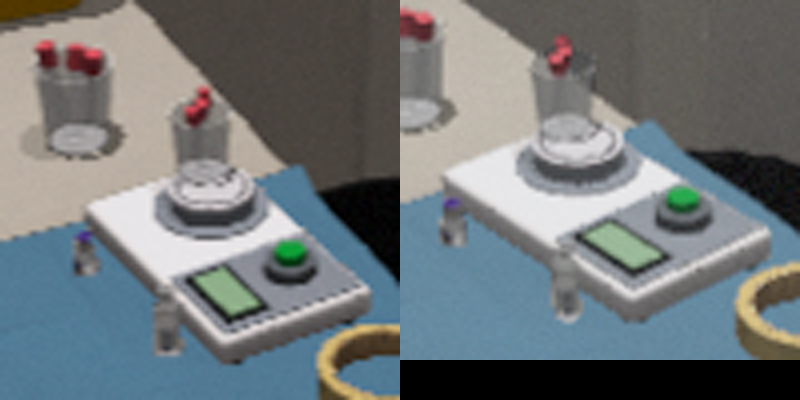

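The crop confirms it: the smaller pink-capped cup is on the pan, displaced toward the far side. The pan is at (257,177) and the key at (275,190). The vial and ampoule stand in front, at (229,191) and (247,208). I'll compute positions from these.

```bash
python3 - <<'E'
from h import *
s,c=load('s0');_,d=load('d0')
S=lambda x,y:(210+x/4.444,135+y/4.444)
D=lambda x,y:(200+(x-400)/4,140+y/4)
for n,p,q,z in [('pan',(211,187),(576,140),.051),('key',(291,249),(682,197),.045),('cupfoot',(207,172),(568,127),.051),('vial',(86,270),(454,240),0),('amp',(167,348),(568,314),0),('carton?',(0,0),(0,0),0),('cornerNear',(232,358),(637,318),0),('cornerR',(370,300),(768,245),.025),('cornerL',(90,212),(445,180),.03),('bigcup',(78,140),(414,115),0)]:
  print(n,atz(c,*S(*p),z).round(3),atz(d,*D(*q),z).round(3))
E
```

```text
pan [0.428 0.225 0.051] [0.43  0.231 0.051]
key [0.45  0.128 0.045] [0.453 0.129 0.045]
cupfoot [0.434 0.246 0.051] [0.436 0.251 0.051]
vial [0.323 0.232 0.   ] [0.328 0.235 0.   ]
amp [0.34  0.111 0.   ] [0.344 0.109 0.   ]
carton? [0.415 0.689 0.   ] [0.197 0.813 0.   ]
cornerNear [0.378 0.078 0.   ] [0.38  0.079 0.   ]
cornerR [0.486 0.068 0.025] [0.483 0.07  0.025]
cornerL [0.341 0.264 0.03 ] [0.341 0.268 0.03 ]
bigcup [0.388 0.417 0.   ] [0.394 0.416 0.   ]
```

Emit:
{"method": "play_rows", "body": {"rows": [{"slide": [0.25,0.23,-0.02],"delta_rot": [0,0,0],"fingers": -0.45},{"slide": [0.25,0.23,-0.02],"delta_rot": [0,0,0],"fingers": -0.45},{"slide": [0.25,0.23,-0.02],"delta_rot": [0,0,0],"fingers": -0.45},{"slide": [0.25,0.23,-0.02],"delta_rot": [0,0,0],"fingers": -0.45},{"slide": [0.25,0.23,-0.02],"delta_rot": [0,0,0],"fingers": -0.45},{"slide": [0.25,0.23,-0.02],"delta_rot": [0,0,0],"fingers": -0.45},{"slide": [0.25,0.23,-0.02],"delta_rot": [0,0,0],"fingers": -0.45},{"slide": [0.25,0.23,-0.02],"delta_rot": [0,0,0],"fingers": -0.45}]}}

```text
time_s: 1.1
tcp_pos: [0.4339, 0.2456, 0.2506]
eef_rot: [180.0, 0.0, -23.3]
contact_force: [0.3, -0.3, 0.9]
gripper_width: 0.0246
gripper_force: 0.0
```

Emit:
{"method": "play_rows", "body": {"rows": [{"slide": [0,0,0],"delta_rot": [0,0,1],"fingers": -0.45},{"slide": [0,0,0],"delta_rot": [0,0,1],"fingers": -0.45},{"slide": [0,0,0],"delta_rot": [0,0,1],"fingers": -0.45},{"slide": [0,0,0],"delta_rot": [0,0,1],"fingers": -0.45},{"slide": [0,0,0],"delta_rot": [0,0,1],"fingers": -0.45},{"slide": [0,0,0],"delta_rot": [0,0,1],"fingers": -0.45},{"slide": [0,0,0],"delta_rot": [0,0,1],"fingers": -0.45},{"slide": [0,0,0],"delta_rot": [0,0,1],"fingers": -0.45}]}}

```text
time_s: 2.1
tcp_pos: [0.4334, 0.2471, 0.2502]
eef_rot: [180.0, -0.0, -60.2]
contact_force: [-0.5, 0.3, 0.9]
gripper_width: 0.0239
gripper_force: 0.0
```

Emit:
{"method": "play_rows", "body": {"rows": [{"slide": [0,0,0],"delta_rot": [0,0,1],"fingers": -0.45},{"slide": [0,0,0],"delta_rot": [0,0,1],"fingers": -0.45},{"slide": [0,0,0],"delta_rot": [0,0,1],"fingers": -0.45},{"slide": [0,0,0],"delta_rot": [0,0,1],"fingers": -0.45},{"slide": [0,0,0],"delta_rot": [0,0,1],"fingers": -0.45},{"slide": [0,0,0],"delta_rot": [0,0,1],"fingers": -0.45},{"slide": [0,0,0],"delta_rot": [0,0,1],"fingers": -0.45},{"slide": [0,0,0],"delta_rot": [0,0,1],"fingers": -0.45}]}}

```text
time_s: 3.1
tcp_pos: [0.4334, 0.2471, 0.2502]
eef_rot: [180.0, -0.0, -96.9]
contact_force: [0.3, 0.1, -0.5]
gripper_width: 0.0242
gripper_force: 0.0
```

```bash
cat >> h.py <<'E'
from scipy.spatial.transform import Rotation as Ro
def wz(s,c,u,v,z):
    p=np.array([u-c['cx'],v-c['cy']]);rr=np.hypot(*p);th=rr/c['fx'];d=np.array([*(p/rr*np.sin(th)),np.cos(th)])
    T=np.array(c['T_tool_cam']);Rt=Ro.from_euler('xyz',s['eef_rot'],degrees=True).as_matrix()
    o=Rt@T[:3,3]+s['tcp_pos'];d=Rt@T[:3,:3]@d;return o+d*(z-o[2])/d[2]
def wproj(s,c,X):
    T=np.array(c['T_tool_cam']);Rt=Ro.from_euler('xyz',s['eef_rot'],degrees=True).as_matrix()
    q=T[:3,:3].T@(Rt.T@(np.array(X)-s['tcp_pos'])-T[:3,3]);n=np.hypot(q[0],q[1]);th=np.arctan2(n,q[2]);return c['cx']+c['fx']*th*q[0]/n,c['cy']+c['fx']*th*q[1]/n
E
python3 - <<'E'
from h import *
s,c=snap('wrist','w1');print(s['time_s'],s['tcp_pos'],s['eef_rot'],s['gripper_width'],s['joints'],s['contact_force']);print(c['T_tool_cam'],c['fx'],c['cx'],c['cy'])
cv2.imwrite('pics/w1b.png',cv2.resize(c['image'],(800,600),interpolation=cv2.INTER_CUBIC))
E
```

```text
3.1 [0.43339972 0.24710296 0.25024111] [ 1.79969818e+02 -2.52336230e-02 -9.68600976e+01] 0.024216851562721634 [ 5.22886165e+01  2.86477647e+00 -1.88230047e+01 -1.39557222e-02
 -6.83493602e+01 -5.91435676e+01] [ 0.2611428   0.06484517 -0.54526583]
[[-2.81511271e-04 -9.62818941e-01 -2.70147381e-01  7.28530557e-02]
 [ 9.99999857e-01 -3.93895562e-04  3.61798353e-04 -4.69068419e-04]
 [-4.54756161e-04 -2.70147240e-01  9.62818914e-01 -1.57927610e-01]
 [ 0.00000000e+00  0.00000000e+00  0.00000000e+00  1.00000000e+00]] 325.19226210127806 285.03497029214583 214.8237121554721
```

View pics/w1b.png

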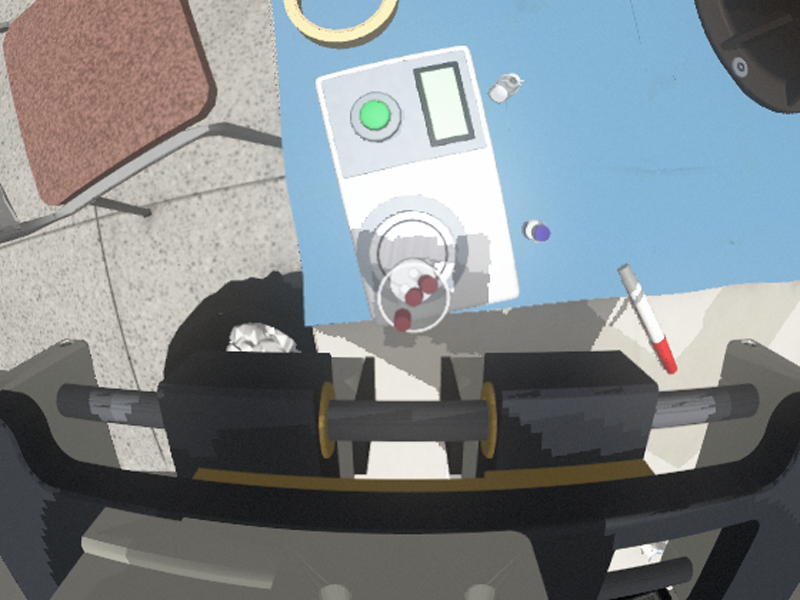

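The picture shows the pan ring centred at about (412,250), the cup rim at (414,296), and the key at (375,114), all in 800-wide pixels. I'll enlarge the pan area.

```bash
python3 - <<'E'
from h import *
s,c=load('w1')
a=c['image'][130:240,240:350]
cv2.imwrite('pics/w1c.png',cv2.resize(a,(594,594),interpolation=cv2.INTER_CUBIC))
E
```

```text
(no output)
```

View pics/w1c.png

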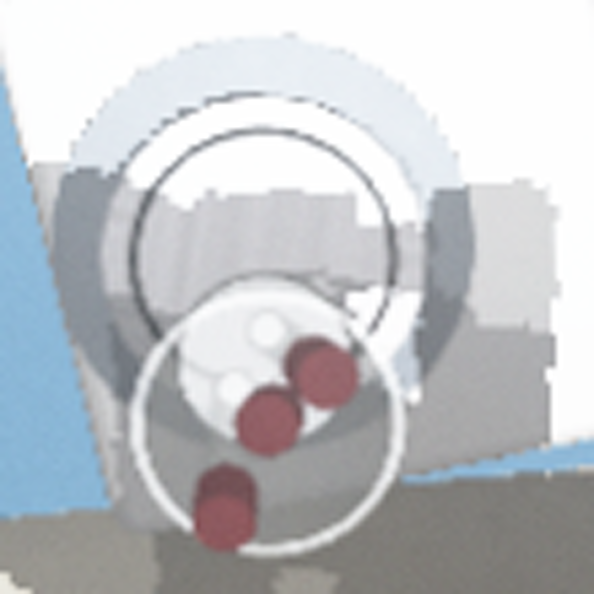

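```bash
python3 - <<'E'
from h import *
s,c=load('w1')
W=lambda x,y,z:wz(s,c,240+x/5.4,130+y/5.4,z)
for n,p in dict(L=(131,261),R=(398,261),T=(264,128)).items(): print(n,W(*p,.051).round(4))
C=(W(131,261,.051)+W(398,261,.051))/2
a=np.deg2rad(np.arange(0,360,30));P=lambda o,rad,z:np.array([wproj(s,c,np.array(o)+[rad*np.cos(t),rad*np.sin(t),z]) for t in a])
def fit(obs,rad,z):
    from scipy.optimize import least_squares
    pts=np.array([W(*o,z)[:2] for o in obs]); f=least_squares(lambda q:np.hypot(*(pts-q[:2]).T)-(rad if rad else q[2]),[.43,.23,.02]); return f.x,f.fun.round(4)
print('ring',fit([(131,261),(398,261),(264,128),(180,160),(352,160)],.0265,.051))
print('rim',fit([(130,415),(407,420),(268,283),(270,555)],.024,.105))
print('foot',fit([(180,365),(268,272),(215,292),(325,290)],.019,.051))
K=W((375/1.4286-240)*5.4,(114/1.4286-130)*5.4,.045);print('key',K)
for n,p in dict(vialcap=(541,232,.039),amp=(502,92,.03)).items():print(n,wz(s,c,p[0]/1.4286,p[1]/1.4286,p[2]))
E
```

```text
L [0.4548 0.2295 0.051 ]
R [0.4001 0.2361 0.051 ]
T [0.4244 0.2056 0.051 ]
ring (array([0.42726713, 0.23191234, 0.02      ]), array([ 0.0011,  0.0009, -0.    , -0.0001,  0.0002]))
rim (array([0.42981201, 0.25296897, 0.02      ]), array([0.0008, 0.0007, 0.0011, 0.0011]))
foot (array([0.43928625, 0.22752004, 0.02      ]), array([ 0.0074, -0.0045, -0.0084,  0.0078]))
key [0.44321613 0.12003    0.045     ]
vialcap [0.32092766 0.22742417 0.039     ]
amp [0.33959466 0.10956758 0.03      ]
```

Emit:
{"method": "play_rows", "body": {"rows": [{"slide": [-0.17,0.014,0],"delta_rot": [0,0,0],"fingers": -0.45},{"slide": [-0.17,0.014,0],"delta_rot": [0,0,0],"fingers": -0.45},{"slide": [0,0,0],"delta_rot": [0,1,0],"fingers": -0.45},{"slide": [0,0,0],"delta_rot": [0,1,0],"fingers": -0.45},{"slide": [0,0,0],"delta_rot": [0,1,0],"fingers": -0.45},{"slide": [-0.0635,0,0.26],"delta_rot": [0,0,0],"fingers": -0.45},{"slide": [-0.0635,0,0.26],"delta_rot": [0,0,0],"fingers": -0.45},{"slide": [-0.0635,0,0.26],"delta_rot": [0,0,0],"fingers": -0.45}]}}

```text
time_s: 4.15
tcp_pos: [0.4353, 0.2999, 0.1284]
eef_rot: [180.0, -13.8, -96.6]
contact_force: [0.5, 0.8, 0.1]
gripper_width: 0.0242
gripper_force: 0.0
```

Emit:
{"method": "play_rows", "body": {"rows": [{"slide": [0,0,0],"delta_rot": [0,0,0],"fingers": -0.45}]}}

```text
time_s: 4.28
tcp_pos: [0.4341, 0.2979, 0.1274]
eef_rot: [179.8, -14.1, -96.6]
contact_force: [0.5, 0.5, 0.6]
gripper_width: 0.0243
gripper_force: 0.0
```

```bash
python3 - <<'E'
from h import *
s,c=snap('wrist','w2');print(s['tcp_pos'],s['eef_rot'],s['gripper_width'])
for P in [(.4273,.2319,.051),(.4298,.253,.105),(.4298,.253,.051)]:print(wproj(s,c,P))
_,d=snap('side','d2')
b=cv2.resize(d['image'][120:220,190:290],(420,420),interpolation=cv2.INTER_CUBIC)
cv2.imwrite('pics/v2.png',np.hstack([cv2.resize(c['image'][:,150:410],(375,600)),cv2.copyMakeBorder(b,0,180,0,0,0)]))
E
```

```text
[0.43409632 0.29788154 0.12739937] [179.82175497 -14.08193293 -96.59621773] 0.0242847420019476
(np.float64(284.03825817527706), np.float64(161.18538251546062))
(np.float64(284.0063589666992), np.float64(184.14543568879006))
(np.float64(283.98420952139134), np.float64(188.86343896406242))
```

View pics/v2.png

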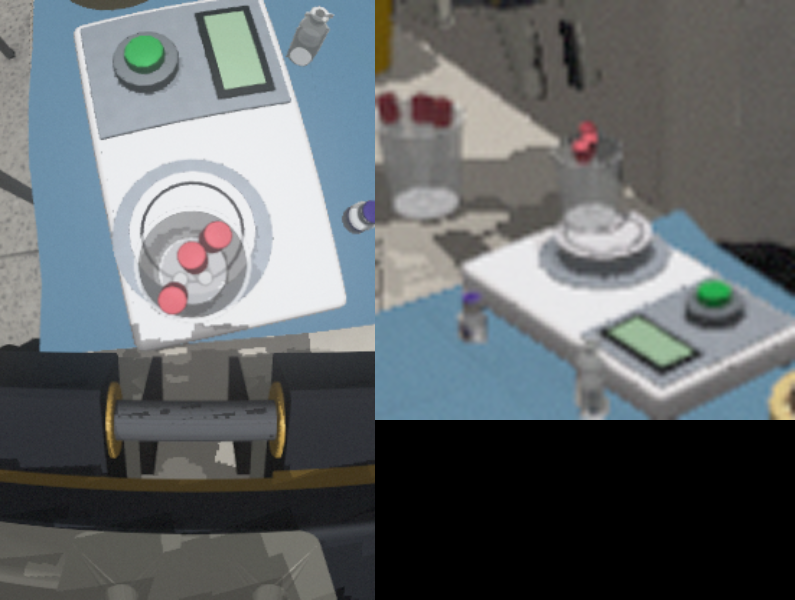

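The cup and ring agree with the predictions to about 2 px, and the tool is in line with the cup. Next I descend behind the cup.

Emit:
{"method": "play_rows", "body": {"rows": [{"slide": [-0.054,0,0.22],"delta_rot": [0,0,0],"fingers": -0.45},{"slide": [-0.054,0,0.22],"delta_rot": [0,0,0],"fingers": -0.45},{"slide": [0,0,0],"delta_rot": [0,0,0],"fingers": -0.45},{"slide": [0,0,0],"delta_rot": [0,0,0],"fingers": -0.45}]}}

```text
time_s: 4.88
tcp_pos: [0.4364, 0.2998, 0.0642]
eef_rot: [-179.9, -13.6, -96.7]
contact_force: [0.6, 0.2, -0.6]
gripper_width: 0.0242
gripper_force: 0.0
```

Emit:
{"method": "play_rows", "body": {"rows": [{"slide": [-0.006,0,0.028],"delta_rot": [0,0,0],"fingers": -0.45},{"slide": [0.026,0,0.0065],"delta_rot": [0,0,0],"fingers": -0.45},{"slide": [0.026,0,0.0065],"delta_rot": [0,0,0],"fingers": -0.45},{"slide": [0.026,0,0.0065],"delta_rot": [0,0,0],"fingers": -0.45},{"slide": [0,0,0],"delta_rot": [0,0,0],"fingers": -0.45},{"slide": [0,0,0],"delta_rot": [0,0,0],"fingers": -0.45}]}}

```text
time_s: 5.62
tcp_pos: [0.4341, 0.2863, 0.0579]
eef_rot: [-180.0, -13.7, -96.7]
contact_force: [0.2, 0.6, 0.4]
gripper_width: 0.0243
gripper_force: 0.0
```

```bash
python3 - <<'E'
from h import *
for i in range(3):
    s=r.get_state();print(np.round(s['tcp_pos'],4),np.round(s['eef_rot'],1))
s,c=snap('wrist','w3');_,d=snap('side','d3')
b=cv2.resize(d['image'][130:210,200:280],(425,425),interpolation=cv2.INTER_CUBIC)
cv2.imwrite('pics/v3.png',np.hstack([cv2.resize(c['image'][:,150:410],(375,600)),cv2.copyMakeBorder(b,0,175,0,0,0)]))
E
```

```text
[0.4341 0.2863 0.0579] [-180.   -13.7  -96.7]
[0.4341 0.2863 0.0579] [-180.   -13.7  -96.7]
[0.4341 0.2863 0.0579] [-180.   -13.7  -96.7]
```

View pics/v3.png

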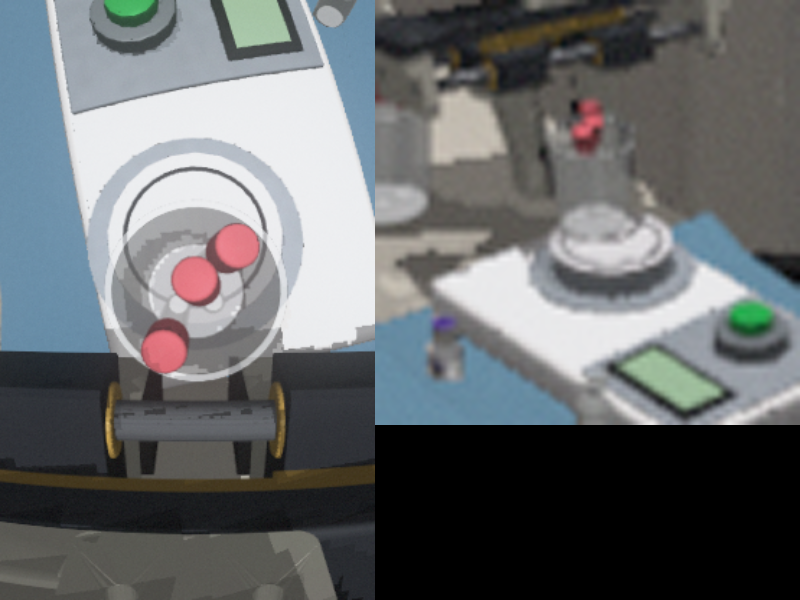

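The fingers are in line behind the cup, which spans x from 105 to 287 in the wrist crop. The cup is still upright and has not been touched. Pushing slowly.

Emit:
{"method": "play_rows", "body": {"rows": [{"slide": [0.013,0,0.002],"delta_rot": [0,0,0],"fingers": -0.45},{"slide": [0.013,0,0.002],"delta_rot": [0,0,0],"fingers": -0.45},{"slide": [0.013,0,0.003],"delta_rot": [0,0,0],"fingers": -0.45},{"slide": [0.013,0,0.003],"delta_rot": [0,0,0],"fingers": -0.45},{"slide": [0.013,0,0.003],"delta_rot": [0,0,0],"fingers": -0.45},{"slide": [0.013,0,0.003],"delta_rot": [0,0,0],"fingers": -0.45},{"slide": [0.013,0,0.003],"delta_rot": [0,0,0],"fingers": -0.45},{"slide": [0.013,0,0.003],"delta_rot": [0,0,0],"fingers": -0.45}]}}

```text
time_s: 6.72
tcp_pos: [0.4321, 0.2704, 0.0583]
eef_rot: [-180.0, -13.7, -96.7]
contact_force: [0.2, 0.8, -0.0]
gripper_width: 0.024
gripper_force: 0.1
```

Emit:
{"method": "play_rows", "body": {"rows": [{"slide": [0.013,0,0.003],"delta_rot": [0,0,0],"fingers": -0.45},{"slide": [0.013,0,0.003],"delta_rot": [0,0,0],"fingers": -0.45},{"slide": [0.013,0,0.003],"delta_rot": [0,0,0],"fingers": -0.45},{"slide": [0.013,0,0.003],"delta_rot": [0,0,0],"fingers": -0.45},{"slide": [0,0,0],"delta_rot": [0,0,0],"fingers": -0.45}]}}

```text
time_s: 7.35
tcp_pos: [0.4312, 0.2623, 0.0584]
eef_rot: [180.0, -13.8, -96.7]
contact_force: [-0.3, 0.3, 0.4]
gripper_width: 0.024
gripper_force: 0.0
```

```bash
python3 - <<'E'
from h import *
s,c=snap('wrist','w4');_,d=snap('side','d4')
print(wproj(s,c,(.4273,.2319,.051)),wproj(s,c,(.4273,.2319,.105)))
cv2.imwrite('pics/v4.png',np.hstack([cv2.resize(c['image'][120:340,180:380],(500,550),interpolation=cv2.INTER_CUBIC),cv2.resize(d['image'][130:240,200:260],(300,550),interpolation=cv2.INTER_CUBIC)]))
E
```

```text
(np.float64(286.29394358744753), np.float64(208.48721958229416)) (np.float64(286.9092386078475), np.float64(210.45691809859807))
```

View pics/v4.png

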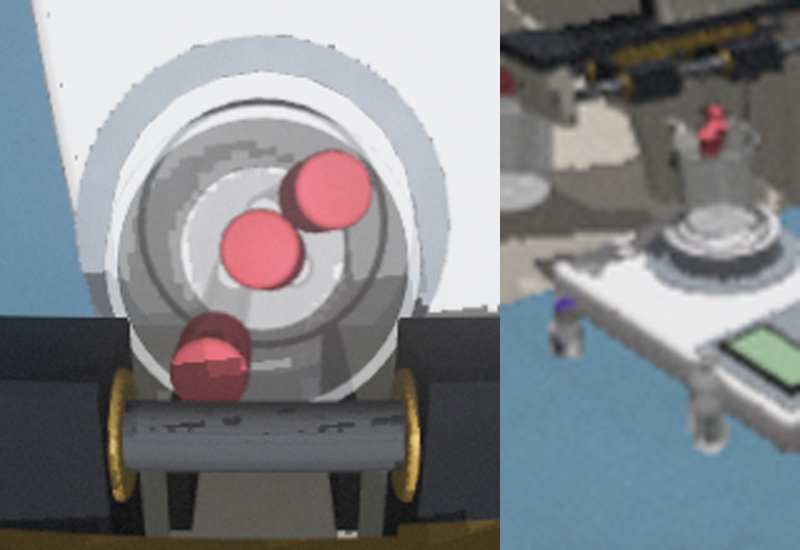

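The foot disc, at (265,247) in the crop, is now about 5 mm short of the ring centre at (263,222). I push 5 mm more, then back off.

Emit:
{"method": "play_rows", "body": {"rows": [{"slide": [0.011,0,0.0026],"delta_rot": [0,0,0],"fingers": -0.45},{"slide": [0.011,0,0.0026],"delta_rot": [0,0,0],"fingers": -0.45},{"slide": [0.011,0,0.0026],"delta_rot": [0,0,0],"fingers": -0.45},{"slide": [0,0,0],"delta_rot": [0,0,0],"fingers": -0.45},{"slide": [-0.03,0,-0.0075],"delta_rot": [0,0,0],"fingers": -0.45},{"slide": [-0.1,0,-0.025],"delta_rot": [0,0,0],"fingers": -0.45},{"slide": [-0.1,0,-0.025],"delta_rot": [0,0,0],"fingers": -0.45},{"slide": [0,0,0],"delta_rot": [0,0,0],"fingers": -0.45}]}}

```text
time_s: 8.45
tcp_pos: [0.4352, 0.2947, 0.0584]
eef_rot: [-180.0, -13.7, -96.6]
contact_force: [0.1, -0.4, -0.4]
gripper_width: 0.0241
gripper_force: 0.0
```

```bash
python3 - <<'E'
from h import *
s,c=snap('wrist','w5');_,d=snap('side','d5')
print(s['tcp_pos'],s['eef_rot'],wproj(s,c,(.4273,.2319,.051)),wproj(s,c,(.4273,.2319,.105)))
cv2.imwrite('pics/v5.png',np.hstack([cv2.resize(c['image'][80:300,180:380],(500,550),interpolation=cv2.INTER_CUBIC),cv2.resize(d['image'][130:240,200:260],(300,550),interpolation=cv2.INTER_CUBIC)]))
E
```

```text
[0.4351596  0.2946628  0.05843739] [-179.97792461  -13.72759223  -96.63504236] (np.float64(286.7436709883382), np.float64(149.51374147113864)) (np.float64(287.4765875626678), np.float64(126.64880675749147))
```

View pics/v5.png

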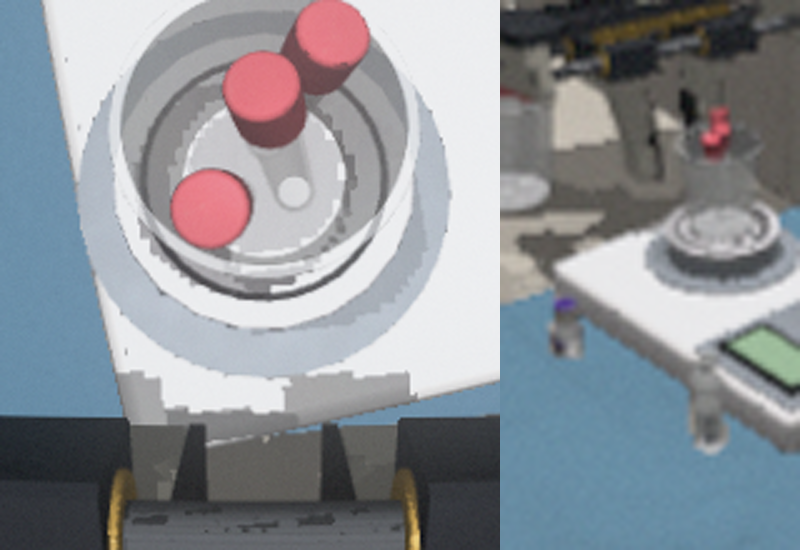

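The foot, at (265,181), is centred in the ring at (264,180), and the cup stands upright and free. Next I retreat upward, untilt, shut the fingers, and locate the key.

Emit:
{"method": "play_rows", "body": {"rows": [{"slide": [0.075,0,-0.31],"delta_rot": [0,0,0],"fingers": -0.45},{"slide": [0.075,0,-0.31],"delta_rot": [0,0,0],"fingers": -0.45},{"slide": [0.075,0,-0.31],"delta_rot": [0,0,0],"fingers": -1},{"slide": [0.075,0,-0.31],"delta_rot": [0,0,0],"fingers": -1},{"slide": [0,0,0],"delta_rot": [0,-1,0],"fingers": -1},{"slide": [0,0,0],"delta_rot": [0,-1,0],"fingers": -1},{"slide": [0,0,0],"delta_rot": [0,-1,0],"fingers": -1},{"slide": [0,0,0],"delta_rot": [0,0,0],"fingers": -1}]}}

```text
time_s: 9.55
tcp_pos: [0.4346, 0.2921, 0.2508]
eef_rot: [-180.0, 0.1, -96.8]
contact_force: [-0.2, 0.4, -0.2]
gripper_width: 0.0007
gripper_force: 0.0
```

Emit:
{"method": "play_rows", "body": {"rows": [{"slide": [0.2,-0.02,0],"delta_rot": [0,0,0],"fingers": -1},{"slide": [0.2,-0.02,0],"delta_rot": [0,0,0],"fingers": -1},{"slide": [0.2,-0.02,0],"delta_rot": [0,0,0],"fingers": -1},{"slide": [0,0,0],"delta_rot": [0,0,0],"fingers": -1},{"slide": [0,0,0],"delta_rot": [0,0,0],"fingers": -1}]}}

```text
time_s: 10.18
tcp_pos: [0.4333, 0.2026, 0.2499]
eef_rot: [180.0, -0.1, -96.7]
contact_force: [0.0, 0.5, 0.0]
gripper_width: 0.0005
gripper_force: 0.0
```

```bash
python3 - <<'E'
from h import *
s,c=snap('wrist','w6');print(s['tcp_pos'],s['eef_rot'],s['gripper_width'])
from scipy.optimize import least_squares
def green(c):
    h=cv2.cvtColor(c['image'],cv2.COLOR_BGR2HSV);m=cv2.inRange(h,(50,150,60),(75,255,255));n,l,st,ce=cv2.connectedComponentsWithStats(m);i=1+np.argmax(st[1:,4]);return ce[i],st[i]
L=[]
for t in['w1','w2','w6']:
    S,C=load(t);g,st=green(C);print(t,g,st,wz(S,C,*g,.045));L.append((S,C,g))
f=least_squares(lambda X:np.concatenate([np.array(wproj(S,C,X))-g for S,C,g in L]),[.443,.12,.045]);print(f.x,f.fun)
S,C=load('d0');g,st=green(C);print(g,st,atz(C,*g,.045),proj(C,f.x))
cv2.imwrite('pics/v6.png',cv2.resize(c['image'],(560,420)))
E
```

```text
[0.43330487 0.20259399 0.24989923] [ 1.79990052e+02 -5.15674617e-02 -9.67199636e+01] 0.00046690037292893916Traceback (most recent call last):
  File "<stdin>", line 8, in <module>
  File "<stdin>", line 5, in green
    return _wrapfunc(a, 'argmax', axis=axis, out=out, **kwds)
    return bound(*args, **kwds)
ValueError: attempt to get argmax of an empty sequence
```

```bash
cat >> h.py <<'E'
def green(c):
    b=c['image'].astype(int);m=((b[...,1]>b[...,2]*1.6)&(b[...,1]>b[...,0]*1.35)&(b[...,1]>80)).astype(np.uint8)
    n,l,st,ce=cv2.connectedComponentsWithStats(m);i=1+np.argmax(st[1:,4]);return ce[i],st[i]
E
python3 - <<'E'
from h import *
from scipy.optimize import least_squares
L=[]
for t in['w1','w2','w6']:
    S,C=load(t);g,st=green(C);print(t,g,st,wz(S,C,*g,.045));L.append((S,C,g))
f=least_squares(lambda X:np.concatenate([np.array(wproj(S,C,X))-g for S,C,g in L]),[.443,.12,.045]);print(f.x,f.fun)
S,C=load('d0');g,st=green(C);print(g,st,atz(C,*g,.045),proj(C,f.x))
E
```

```text
w1 [261.85582822  79.82208589] [252  70  21  20 326] [0.44391626 0.11995906 0.045     ]
w2 [249.37974684  35.65400844] [236  25  28  22 474] [0.44385344 0.11660899 0.045     ]
w6 [266.99404762 119.83630952] [257 110  21  21 336] [0.44395515 0.12090336 0.045     ]
[0.44351278 0.12110604 0.05263554] [ 0.00966601 -0.00618082 -0.04320401  0.00508818  0.04608967 -0.00175436]
[270.3030303  188.93939394] [267 187   8   5  33] [0.45322008 0.13100123 0.045     ] (np.float64(269.5120585243069), np.float64(189.1261962916936))
```

The key top triangulates to (0.4435, 0.1211, 0.053), which is 112 mm from the pan centre, as stated. I move above it.

Emit:
{"method": "play_rows", "body": {"rows": [{"slide": [0.266,-0.065,0],"delta_rot": [0,0,0],"fingers": -1},{"slide": [0.266,-0.065,0],"delta_rot": [0,0,0],"fingers": -1},{"slide": [0,0,0.3],"delta_rot": [0,0,0],"fingers": -1},{"slide": [0,0,0.3],"delta_rot": [0,0,0],"fingers": -1},{"slide": [0,0,0.3],"delta_rot": [0,0,0],"fingers": -1},{"slide": [0,0,0.3],"delta_rot": [0,0,0],"fingers": -1},{"slide": [0,0,0],"delta_rot": [0,0,0],"fingers": -1},{"slide": [0,0,0],"delta_rot": [0,0,0],"fingers": -1}]}}

```text
time_s: 11.22
tcp_pos: [0.4442, 0.1221, 0.0712]
eef_rot: [-180.0, 0.0, -96.6]
contact_force: [0.9, 0.4, 1.1]
gripper_width: 0.0006
gripper_force: 0.0
```

Above the key. I press down in small steps.

Emit:
{"method": "play_rows", "body": {"rows": [{"slide": [0,0,0.04],"delta_rot": [0,0,0],"fingers": -1},{"slide": [0,0,0.04],"delta_rot": [0,0,0],"fingers": -1},{"slide": [0,0,0.02],"delta_rot": [0,0,0],"fingers": -1},{"slide": [0,0,0.02],"delta_rot": [0,0,0],"fingers": -1},{"slide": [0,0,0],"delta_rot": [0,0,0],"fingers": -1}]}}

```text
time_s: 11.85
tcp_pos: [0.4434, 0.1214, 0.052]
eef_rot: [-180.0, 0.0, -96.7]
contact_force: [-1.0, 0.6, 1.7]
gripper_width: 0.0003
gripper_force: 1.0
```

Emit:
{"method": "play_rows", "body": {"rows": [{"slide": [0,0,0.014],"delta_rot": [0,0,0],"fingers": -1},{"slide": [0,0,0],"delta_rot": [0,0,0],"fingers": -1}]}}

```text
time_s: 12.1
tcp_pos: [0.4434, 0.1214, 0.0502]
eef_rot: [-180.0, 0.0, -96.7]
contact_force: [-2.1, 0.8, 6.4]
gripper_width: 0.0003
gripper_force: 3.2
```

Emit:
{"method": "play_rows", "body": {"rows": [{"slide": [0,0,0.014],"delta_rot": [0,0,0],"fingers": -1},{"slide": [0,0,0],"delta_rot": [0,0,0],"fingers": -1}]}}

```text
time_s: 12.35
tcp_pos: [0.4436, 0.1214, 0.0497]
eef_rot: [-180.0, 0.0, -96.6]
contact_force: [-11.0, -1.2, 29.6]
gripper_width: 0.0002
gripper_force: 14.9
```

Emit:
{"method": "play_rows", "body": {"rows": [{"slide": [0,0,-0.014],"delta_rot": [0,0,0],"fingers": -1},{"slide": [0,0,-0.04],"delta_rot": [0,0,0],"fingers": -1},{"slide": [0,0,-0.2],"delta_rot": [0,0,0],"fingers": -1},{"slide": [0,0,-0.3],"delta_rot": [0,0,0],"fingers": -1},{"slide": [0,0,-0.3],"delta_rot": [0,0,0],"fingers": -1},{"slide": [0,0,-0.3],"delta_rot": [0,0,0],"fingers": -1},{"slide": [-0.3,0,-0.2],"delta_rot": [0,0,0],"fingers": -1},{"slide": [-0.3,0,0],"delta_rot": [0,0,0],"fingers": -1}]}}

```text
time_s: 13.35
tcp_pos: [0.455, 0.2123, 0.2541]
eef_rot: [-179.8, 0.2, -96.8]
contact_force: [0.7, 0.0, -0.2]
gripper_width: 0.0003
gripper_force: 0.0
```

Emit:
{"method": "play_rows", "body": {"rows": [{"slide": [-0.3,0,0],"delta_rot": [0,0,0],"fingers": -1},{"slide": [0,0,0],"delta_rot": [0,0,0],"fingers": -1},{"slide": [0,0,0],"delta_rot": [0,0,0],"fingers": -1}]}}

```text
time_s: 13.72
tcp_pos: [0.4587, 0.2551, 0.2505]
eef_rot: [180.0, -0.1, -96.7]
contact_force: [0.6, -0.2, 0.4]
gripper_width: 0.0001
gripper_force: 0.0
```

```bash
python3 - <<'E'
from h import *
s,c=snap('wrist','w7');print(s['tcp_pos'],s['eef_rot'],s['contact_force'])
g,_=green(c);print(g,wproj(s,c,(.4435,.1211,.0526)),wproj(s,c,(.4273,.2319,.051)))
cv2.imwrite('pics/v7.png',cv2.resize(c['image'][:260,160:400],(554,600),interpolation=cv2.INTER_CUBIC))
E
```

```text
[0.45871757 0.25511906 0.25046237] [ 1.79956384e+02 -5.75940040e-02 -9.66786131e+01] [ 0.56850783 -0.21664846  0.44283832]
[284.76397516  69.9689441 ] (np.float64(284.72486840914587), np.float64(69.9387084836591)) (np.float64(310.93825921394586), np.float64(167.8837363017461))
```

View pics/v7.png

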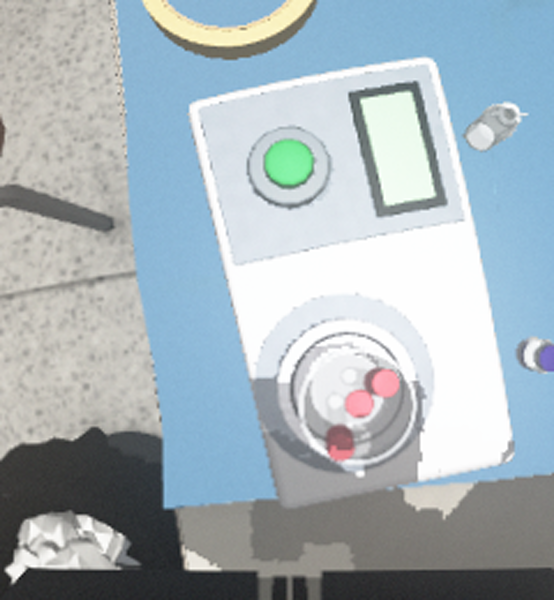

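The key at (289,162) is back up, the cup foot at about (351,388) stands in the ring, and the vial and ampoule have not moved. I hand the job in.

```bash
python3 -c "
from plant import r
print(r.close_job())"
```

```text
the job is handed in; nothing more can be done
None
```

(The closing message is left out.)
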